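Switch on and tare the balance with the beaker

TASK

Of the two balances, switch on and tare the one with the beaker on its pan: with the fingertips, lightly press its small round key down and let it come up, then do the same with its wide bar key, and draw back. Leave its square key and everything on the other balance alone, and do not disturb the beaker, the dish or the things standing and lying around.

Things in the scene. Friction and masses are not known exactly. Their poses are not given: they have to be found in the camera images.
- balance_b: white electronic bench balance, 240 mm deep (x) by 180 mm wide (y), fixed, carrying the beaker; same as the other one. Origin under its middle at worktop level; -x points to its front, where three keys stand in a row 95 mm in front of the origin; +y is left as seen from the front. The raised rear deck (48 mm high, dark display up to 55 mm) begins 30 mm behind the key row's centre line
- balance_d: white electronic bench balance, 240 mm deep (x) by 180 mm wide (y), fixed, carrying the shallow dish; same as the other one. Origin under its middle at worktop level; -x points to its front, where three keys stand in a row 95 mm in front of the origin; +y is left as seen from the front. The raised rear deck (48 mm high, dark display up to 55 mm) begins 30 mm behind the key row's centre line
- b_round_key (a point): centre of the top of the small round key (16 mm across; 62 mm left of the balance's middle as seen from the keys' side) on the balance that carries the beaker; the point moves down with the key. White; at rest 10 mm proud of the flat grey panel and 44 mm above the worktop; pressed straight down
- b_square_key (a point): centre of the top of the small square key (14 x 14 mm; 14 mm left of the middle, between the other two) on the balance that carries the beaker; the point moves down with the key. White; at rest 10 mm proud of the flat grey panel and 44 mm above the worktop; pressed straight down
- b_bar_key (a point): centre of the top of the wide bar key (44 mm across the balance, 16 mm fore and aft; its centre 48 mm right of the middle) on the balance that carries the beaker; the point moves down with the key. White; at rest 10 mm proud of the flat grey panel and 44 mm above the worktop; pressed straight down
- d_round_key (a point): centre of the top of the small round key (16 mm across; 62 mm left of the balance's middle as seen from the keys' side) on the balance that carries the dish; the point moves down with the key. White; at rest 10 mm proud of the flat grey panel and 44 mm above the worktop; pressed straight down
- d_square_key (a point): centre of the top of the small square key (14 x 14 mm; 14 mm left of the middle, between the other two) on the balance that carries the dish; the point moves down with the key. White; at rest 10 mm proud of the flat grey panel and 44 mm above the worktop; pressed straight down
- d_bar_key (a point): centre of the top of the wide bar key (44 mm across the balance, 16 mm fore and aft; its centre 48 mm right of the middle) on the balance that carries the dish; the point moves down with the key. White; at rest 10 mm proud of the flat grey panel and 44 mm above the worktop; pressed straight down
- b_round (a joint): travel of the round key of the balance with the beaker. Value in m: 0 = up (rest), grows as it is pushed down, 0.007 = bottom. It counts as pressed beyond 0.004. Spring: about 1.4 N to start it moving, 4.2 N at 0.004, 6.3 N at 0.007; it springs back up when released.
- b_square (a joint): travel of the square key of the balance with the beaker. Value in m: 0 = up (rest), grows as it is pushed down, 0.007 = bottom. It counts as pressed beyond 0.004. Spring: about 1.4 N to start it moving, 4.2 N at 0.004, 6.3 N at 0.007; it springs back up when released.
- b_bar (a joint): travel of the bar key of the balance with the beaker. Value in m: 0 = up (rest), grows as it is pushed down, 0.007 = bottom. It counts as pressed beyond 0.004. Spring: about 1.4 N to start it moving, 4.2 N at 0.004, 6.3 N at 0.007; it springs back up when released.
- d_round (a joint): travel of the round key of the balance with the dish. Value in m: 0 = up (rest), grows as it is pushed down, 0.007 = bottom. It counts as pressed beyond 0.004. Spring: about 1.4 N to start it moving, 4.2 N at 0.004, 6.3 N at 0.007; it springs back up when released.
- d_square (a joint): travel of the square key of the balance with the dish. Value in m: 0 = up (rest), grows as it is pushed down, 0.007 = bottom. It counts as pressed beyond 0.004. Spring: about 1.4 N to start it moving, 4.2 N at 0.004, 6.3 N at 0.007; it springs back up when released.
- d_bar (a joint): travel of the bar key of the balance with the dish. Value in m: 0 = up (rest), grows as it is pushed down, 0.007 = bottom. It counts as pressed beyond 0.004. Spring: about 1.4 N to start it moving, 4.2 N at 0.004, 6.3 N at 0.007; it springs back up when released.
- b_pan (a point): centre of the top of the round steel pan (120 mm across, top 58 mm above the worktop) under the beaker, 132 mm behind its balance's key row
- d_pan (a point): centre of the top of the round steel pan (120 mm across, top 58 mm above the worktop) under the dish, 132 mm behind its balance's key row
- beaker: clear glass beaker, loose, 55 mm across and 71 mm high, standing on one balance's pan (its rim about 129 mm above the worktop); origin under its middle, z up
- dish: clear shallow glass dish, loose, 60 mm across and 15 mm high, lying on the other balance's pan; origin under its middle
- timer: white bench timer, loose, 52 x 66 x 21 mm, on the worktop near the front edge, to the left; origin under its middle
- tweezers: steel tweezers, loose, 130 mm long (y), 9 mm high, on the worktop near the front edge, to the right; origin under their middle
- solid_jar: white plastic jar with a cap, loose, 68 mm across and 105 mm high, on the worktop right of the balances; origin under its middle
There are look-alikes about, which are no part of the job. Leave any orange look-alike of the beaker alone.

How it is judged:
On the way, in this order (a step that is already met when the one before it is completed fails the run):
1. the round key of the balance with the beaker is pressed down (over 4 mm) by the fingers, its bar key being up (value of joint b_round above 0.004 m and contact force between the fingers and balance_b above 0.5 N and value of joint b_bar below 0.0015 m), for 0.05 s.
2. it is let up again (value of joint each of b_round, b_bar below 0.0015 m), for 0.1 s.
3. the bar key of the same balance is pressed down (over 4 mm) by the fingers, the round key being up (value of joint b_bar above 0.004 m and contact force between the fingers and balance_b above 0.5 N and value of joint b_round below 0.0015 m), for 0.05 s.
4. it is let up again (all of step 2), for 0.1 s.
At the end, for the whole second after the job is handed in: All six keys are up (within 1.5 mm); the beaker and the dish stand upright and still on their pans within 10 mm of where they stood; timer, tweezers and jar are within 15 mm of where they were (all of step 4 and value of joint each of b_square, d_round, d_square, d_bar below 0.0015 m and distance of each of beaker, dish from where it was at the start of the episode below 0.01 m and distance of each of timer, tweezers, solid_jar from where it was at the start of the episode below 0.015 m and angle between each of beaker, dish's own z axis and vertical below 0.1 rad and linear speed of each of beaker, dish below 0.02 m/s); the robot touches nothing.
It fails at once if the square key of the balance with the beaker is pressed (value of joint b_square above 0.002 m).
It fails at once if the balance with the dish is operated: a key of it goes down, or it is touched with over 3 N (value of joint any of d_round, d_square, d_bar above 0.002 m or contact force between any of the arm, the fingers and balance_d above 3 N).
It fails at once if the balance with the beaker is pressed with more than 20 N (contact force between any of the arm, the fingers and balance_b above 20 N).
It fails at once if the beaker or the dish is shifted by more than 10 mm, tipped or lifted (distance of any of beaker, dish from where it was at the start of the episode above 0.01 m or angle between any of beaker, dish's own z axis and vertical above 0.2 rad).
It fails at once if the timer, tweezers or jar is moved by more than 15 mm or lifted (distance of any of timer, tweezers, solid_jar from where it was at the start of the episode above 0.015 m).
It also fails if it takes over 40 s, if anything falls off the work surface, if the arm or the gripper's body presses on something with over 40 N, if the wrist force passes 120 N, or if a joint passes its speed limit or range.

ROBOT

A 7-joint arm with a two-finger parallel gripper is mounted at the origin on a cart in front of the work surface, level with it; the furniture and walls round the work are solid. World frame = base frame: x ahead of the robot, y to its left, z up, the work surface at z = 0. Lengths are in m, angles in rad, forces in N, time in s.
With the tool pointing down it reaches from about 0.35 to 0.9 m from the base axis. Payload 8.1 kg.
Tool frame: the origin (TCP) lies midway between the tips of the shut fingers; the grasp point (between the pads) lies manip.tcp_to_grasp behind it (manip.tcp_to_grasp is the distance from the TCP to the grasp point, in m); z points along the fingers, y is the direction in which the jaws open and shut (so a half turn about z gives the same grasp; the last joint's range is limited). The gripper opens to 92 mm and grips with 3 to 60 N. Pads are 19 mm wide; open, the fingers measure 130 mm over their backs; the gripper's body (75 mm by 190 mm) begins 47 mm behind the grasp point.
Start: joints at [1.119, 0.434, 0.025, 1.573, -0.012, 1.134, -0.075], TCP at [0.214, -0.587, 0.227] pointing down, gripper open.
Joint ranges: [-2.62, 2.62], [-0.44, 2.09], [-1.27, 1.32], [0.08, 2.57], [-1.32, 4.46], [0.12, 2], [-2.74, 2.74]. Speed limits (rad/s): [2.22, 2.22, 3.01, 3.01, 3.14, 3.14, 3.14].

INTERFACE

Orientations are given as [roll, pitch, yaw] about the fixed x, y, z axes, in that order (R = Rz(yaw) Ry(pitch) Rx(roll)).
In Python, from station import manip gives the robot as it stands. The module is installed in compiled form; this text tells all that it offers.
- The arm moves only by the tool step_arm, never from a script. Its argument "moves" is one flat list of numbers, 4 for each row, row after row: the shift along the tool's x, y, z in m, then the turn about the tool's z in degrees. A call has 1 to 5 rows; each row is the pose to reach, as a shift and turn from the pose measured when the call began, along the tool's axes at that moment; what a row does not reach only later rows make up. A row lasts 1/12 s, in which the tool goes at most 41.7 mm and 7.16 degrees, less where a joint would pass 70% of its speed; a pose out of reach is approached as far as the arm can. A call with a gripper value outside its range is refused whole. "fingers" is the opening, from 0 (shut) to 1 (fully open), set as the call begins (left out, the last holds). The fingers move at their own pace and stop on an object; "grip_force" is the grip in N (left out, the last holds). Time passes only in rows, so rows that repeat a pose let the fingers close. It gives the time, the measured TCP pose, the force and the opening at its end, in the units of the state.
- manip.state(): the state, without advancing time (a new reading comes with each control period).
- manip.grab_frame(name): name is "side" or "top"; returns (picture, depth): 480x640x3 uint8, red, green, blue; 480x640 float32, m along the optical axis (not along the pixel's ray), 0 where there is no reading.
- manip.get_calibration(name): a dict with "fx", "fy", "cx", "cy" (pixels), "rvec" (rotation vector, rad) and "tvec" (3), from world to camera coordinates, as OpenCV has them. Camera axes: x right, y down, z forward; pixel columns grow to the right and rows downward; lengths in m; the calibration is good to about 2 mm. A picture is of the moment at which its call begins. get_calibration takes no time and is no camera call.
- manip.job_done(): hands the job in, once; it reports no verdict.
The state is a dict: "clock": time; "q": joint angles; "joint_vel": joint speeds; "joint_efforts": joint torques, N m; "position": TCP position; "orientation": TCP orientation; "force": force on the tool from outside, world axes, zero at the start; "torque": the same for the moment, N m; "grip_width": finger opening in m.
Only numpy, scipy, OpenCV 4.12 (cv2) and the standard library are available. Lean on these libraries where they do the work, as an engineer would, in place of code of your own. Each camera call takes 0.05 s, during which the arm holds its last target. There are 200 camera calls.

## Working session

There is one attempt and no reset: what is moved stays moved. The work goes in short steps, Python scripts to look and compute and a tool call to move; the robot and the scene stay as the last step left them, time stands still between calls to the robot, and variables do not carry over. Pictures are saved under pics/ and viewed, on a budget of 10 in all, crops included, one or two more only if the job needs it, and the job is handed in when it is done.

Besides the shell and the picture viewer there is one more tool, called after "Emit:" by a JSON object that holds its "api" and its "payload", one argument or row to a line. step_arm: Moves the arm, as the interface text tells. Its arguments: {"type":"object","properties":{"moves":{"type":"array"},"fingers":{"type":"number"},"grip_force":{"type":"number"}},"required":["moves"]}

```bash
mkdir -p pics; cat > h.py <<'E'
import numpy as np, cv2
from station import manip
def cam(n):
    c=manip.get_calibration(n); R=cv2.Rodrigues(np.array(c["rvec"],float))[0]; return c,R,np.array(c["tvec"],float).ravel()
def ray(n,u,v,z):
    c,R,t=cam(n); d=R.T@np.array([(u-c["cx"])/c["fx"],(v-c["cy"])/c["fy"],1]); o=-R.T@t
    return o+d*(z-o[2])/d[2]
def pix(n,p):
    c,R,t=cam(n); q=R@np.array(p)+t; return q[0]/q[2]*c["fx"]+c["cx"], q[1]/q[2]*c["fy"]+c["cy"]
def cloud(n,depth):
    c,R,t=cam(n); v,u=np.mgrid[0:480,0:640]; P=np.stack([(u-c["cx"])/c["fx"]*depth,(v-c["cy"])/c["fy"]*depth,depth],-1)
    return (P-t)@R
def grab(n,f):
    a,d=manip.grab_frame(n); cv2.imwrite("pics/"+f+".png",a[:,:,::-1]); np.save("pics/"+f+".npy",d); return a,d
E
python3 - <<'E'
from h import *
for n in("top","side"):
    grab(n,n+"0"); c,R,t=cam(n); print(n,c["fx"],-R.T@t,R[2])
s=manip.state(); print(s["position"],s["orientation"],s["force"],s["grip_width"],manip.tcp_to_grasp)
E
```

```text
top 467.3891236029668 [0.33031251 0.00384877 1.32156019] [ 0.18471119  0.02236682 -0.9825383 ]
side 516.5526302955711 [ 0.56473648 -1.14178049  0.52568928] [ 0.00117162  0.92768808 -0.37335432]
[ 0.21339651 -0.58696351  0.22603799] [-3.14020545e+00  1.19282896e-04  3.48703543e-01] [ 0.1386659   0.56032329 -0.12087002] 0.09195608172553486 0.0188
```

View pics/top0.png

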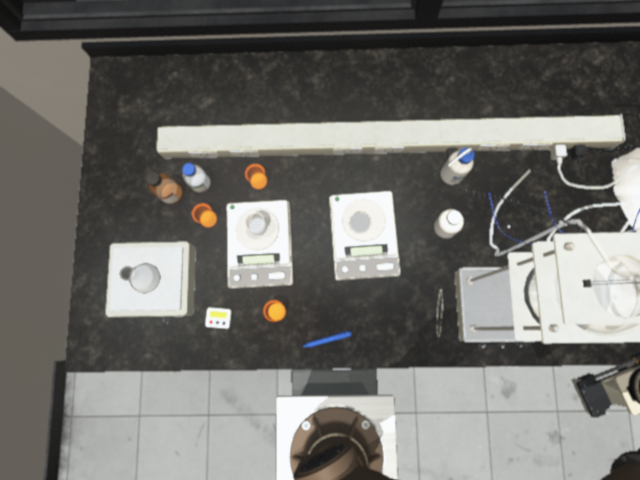

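View pics/side0.png

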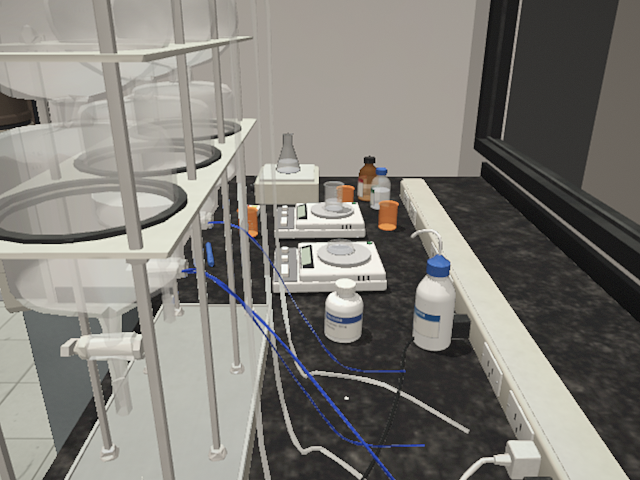

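Top view: the balance at (260,243) carries something upright at (258,222), the one at (365,235) something flat at (361,222). In the side view the far balance has a tall clear beaker at (333,195), the near one a shallow dish at (341,247). So the left (+y) balance fits. I'll confirm this with a crop and measure its keys.

```bash
python3 - <<'E'
from h import *
a=cv2.imread("pics/top0.png"); s=cv2.imread("pics/side0.png")
A=cv2.resize(a[190:295,215:410],None,fx=4,fy=4,interpolation=cv2.INTER_CUBIC)
B=cv2.resize(s[165:240,260:400],None,fx=2,fy=2)
o=np.zeros((580,800,3),np.uint8); o[:420,:780]=A; o[425:575,:280]=B; cv2.imwrite("pics/crop1.png",o)
P=cloud("top",np.load("pics/top0.npy"))
# heights of deck/panel around the beaker balance
for u,v in((258,222),(260,277),(235,270),(258,259),(361,222),(365,268)): print(u,v,P[v,u].round(3))
# white+grey body mask of beaker balance: points 30-50 mm high
m=((P[...,2]>.025)&(P[...,2]<.06)); m[:, :205]=0; m[:,310:]=0; m[:190]=0;m[300:]=0
m=cv2.morphologyEx(m.astype(np.uint8),cv2.MORPH_OPEN,np.ones((5,5)))
n,l,st,c=cv2.connectedComponentsWithStats(m); i=1+np.argmax(st[1:,4]); q=P[l==i][:,:2].astype(np.float32)
r=cv2.minAreaRect(q); print(st[i],r)
# grey panel: pixels
hsv=cv2.cvtColor(a,cv2.COLOR_BGR2HSV)
for v in(262,266,270,274,278,282,286): print(v,a[v,226:296,1])
obs=P[P[...,2]>.1]; print("tops by region")
for y0 in np.arange(-.7,.7,.1):
  for x0 in np.arange(.2,.8,.1):
    k=(P[...,0]>x0)&(P[...,0]<x0+.1)&(P[...,1]>y0)&(P[...,1]<y0+.1)
    print("%.2f"%(P[k][:,2].max() if k.any() else -1),end=" ")
  print("y%.1f"%y0)
E
```

```text
258 222 [0.62  0.199 0.082]
260 277 [0.475 0.2   0.033]
235 270 [0.496 0.27  0.031]
258 259 [0.522 0.202 0.055]
361 222 [ 0.619 -0.083  0.062]
365 268 [ 0.494 -0.092  0.036]
[ 227  201   65   87 3970] ((0.5697786808013916, 0.20440803468227386), (0.24050335586071014, 0.17899438738822937), 2.20833420753479)
262 [ 98 176 242 250 250 250 250 250 250 250 243 194 130 108 110 119 156 212
 235 239 240 238 236 237 238 237 236 235 236 236 234 229 228 230 231 229
 228 228 229 226 221 220 222 221 215 214 215 209 187 165 167 185 197 223
 243 248 248 248 247 247 247 245 235 222 219 184 121  79  75  78]
266 [ 95 166 232 243 241 238 236 234 233 231 227 218 202 197 203 208 206 209
 216 220 221 221 221 224 227 228 228 229 229 225 215 208 211 214 211 210
 218 224 226 226 228 228 229 230 231 230 231 227 215 205 205 205 197 196
 202 203 202 202 205 206 208 212 217 216 214 197 139  85  75  75]
270 [ 99 169 226 217 192 185 188 190 191 190 191 191 187 187 186 186 186 186
 186 187 186 185 186 187 187 187 188 188 188 189 188 188 188 187 187 187
 186 186 187 187 187 187 188 188 187 187 188 189 188 188 188 188 
[... 1114 characters left out ...]
8 130 135 136 132 126 121 113 109 106 103  97  94
  92  90  86  82  82  80  78  77  80  78  77  73  68  66  66  67]
tops by region
0.34 -1.00 -1.00 0.08 0.03 0.04 0.07 y-0.7
0.44 0.52 0.49 0.48 0.01 0.01 0.07 y-0.6
0.34 0.67 0.65 0.35 0.03 0.02 0.07 y-0.5
0.07 0.63 0.62 0.56 0.11 0.21 0.11 y-0.4
0.01 0.02 0.01 0.07 0.08 0.19 0.07 y-0.3
0.01 0.01 0.05 0.07 0.08 0.05 0.07 y-0.2
0.01 0.02 0.05 0.08 0.08 0.05 0.07 y-0.1
0.02 1.32 0.01 0.01 0.04 0.03 0.07 y-0.0
0.01 0.08 0.08 0.13 0.13 0.08 0.07 y0.1
0.01 0.03 0.05 0.13 0.13 0.07 0.07 y0.2
0.01 0.08 0.08 0.08 0.08 0.13 0.07 y0.3
0.01 0.09 0.21 0.13 0.09 0.15 0.07 y0.4
0.01 0.09 0.21 0.13 0.01 0.09 0.01 y0.5
0.01 0.08 0.08 0.08 0.01 0.01 0.01 y0.6
```

View pics/crop1.png

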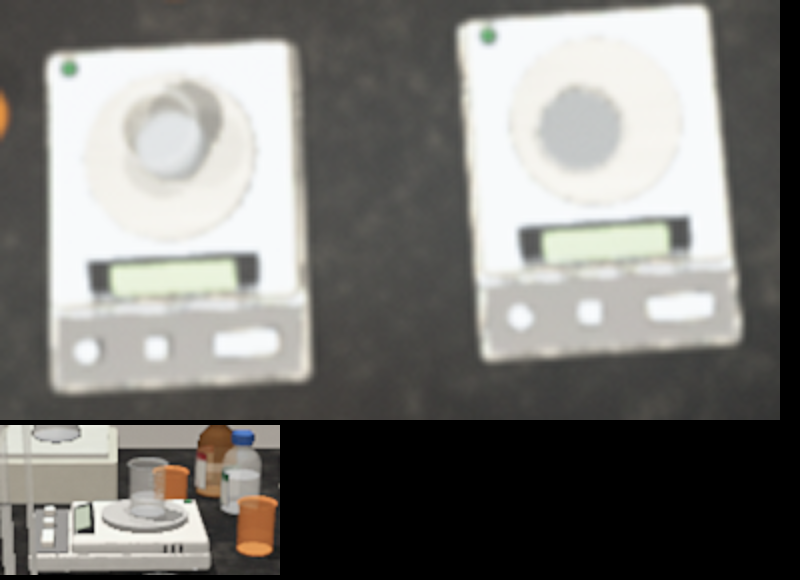

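Confirmed: the beaker is on the left balance, with keys at about (237,277), (254,277) and (276,276). The orange cups are look-alikes and stay untouched.

```bash
python3 - <<'E'
from h import *
a=cv2.imread("pics/top0.png"); w=np.clip(a[...,1].astype(float)-195,0,55)
K={}
for n,(u0,u1) in dict(round=(231,242),square=(249,258),bar=(266,286)).items():
    W=w[271:281,u0:u1]; v,u=np.mgrid[271:281,u0:u1]; c=(W*u).sum()/W.sum(),(W*v).sum()/W.sum(); K[n]=ray("top",*c,.044); print(n,np.round(c,1),K[n].round(4))
d=K["round"]-K["bar"]; print("sep(110)",np.linalg.norm(d),"yaw",np.degrees(np.arctan2(-d[0],d[1])))
P=cloud("top",np.load("pics/top0.npy")); 
for y0 in np.arange(-.7,-.2,.05):
    k=(P[...,1]>y0)&(P[...,1]<y0+.05)&(P[...,2]>.1)&(P[...,0]>.1)&(P[...,0]<.6)
    if k.any(): print("%.2f"%y0, [ (x.round(2),P[k][(P[k][:,0]>=x)&(P[k][:,0]<x+.05)][:,2].max(initial=0).round(2)) for x in np.arange(.1,.6,.05)])
E
```

```text
round [236.  277.5] [0.4733 0.2642 0.044 ]
square [253.5 276.7] [0.4746 0.2159 0.044 ]
bar [276.2 275.3] [0.4774 0.1533 0.044 ]
sep(110) 0.11102965563130626 yaw 2.122871420147206
-0.65 [(np.float64(0.1), np.float64(0.0)), (np.float64(0.15), np.float64(0.0)), (np.float64(0.2), np.float64(0.34)), (np.float64(0.25), np.float64(0.33)), (np.float64(0.3), np.float64(0.0)), (np.float64(0.35), np.float64(0.0)), (np.float64(0.4), np.float64(0.0)), (np.float64(0.45), np.float64(0.0)), (np.float64(0.5), np.float64(0.0)), (np.float64(0.55), np.float64(0.0))]
-0.60 [(np.float64(0.1), np.float64(0.0)), (np.float64(0.15), np.float64(0.42)), (np.float64(0.2), np.float64(0.43)), (np.float64(0.25), np.float64(0.39)), (np.float64(0.3), np.float64(0.0)), (np.float64(0.35), np.float64(0.0)), (np.float64(0.4), np.float64(0.0)), (np.float64(0.45), np.float64(0.48)), (np.float64(0.5), np.float64(0.48)), (np.float64(0.55), np.float64(0.0))]
-0.55 [(np.float64(0.1), np.float64(0.32)), (np.float64(0.15), np.float64(0.43)), (np.float64(0.2), np.float64(0.44)), (np.float64(0.25), np.float64(0.0)), (np.float64(0.
[... 1017 characters left out ...]
(0.15), np.float64(0.73)), (np.float64(0.2), np.float64(0.0)), (np.float64(0.25), np.float64(0.0)), (np.float64(0.3), np.float64(0.6)), (np.float64(0.35), np.float64(0.63)), (np.float64(0.4), np.float64(0.62)), (np.float64(0.45), np.float64(0.62)), (np.float64(0.5), np.float64(0.56)), (np.float64(0.55), np.float64(0.0))]
-0.35 [(np.float64(0.1), np.float64(0.71)), (np.float64(0.15), np.float64(0.74)), (np.float64(0.2), np.float64(0.0)), (np.float64(0.25), np.float64(0.0)), (np.float64(0.3), np.float64(0.59)), (np.float64(0.35), np.float64(0.59)), (np.float64(0.4), np.float64(0.6)), (np.float64(0.45), np.float64(0.59)), (np.float64(0.5), np.float64(0.0)), (np.float64(0.55), np.float64(0.11))]
```

```bash
python3 - <<'E'
from h import *
P=cloud("top",np.load("pics/top0.npy")); 
for z0,z1 in((.015,.04),(.04,.1),(.1,.2),(.2,.35),(.35,.5),(.5,.75)):
    k=(P[...,2]>z0)&(P[...,2]<z1)&(P[...,0]>.27)&(P[...,0]<.6)&(P[...,1]<-.19)&(P[...,1]>-.7)
    q=P[k]
    if len(q)>3:
        i=np.argmin(np.hypot(q[:,0],q[:,1])); print(z0,len(q),"ymax",q[q[:,1].argmax()].round(3),"xmin",q[q[:,0].argmin()].round(3),"nearest",q[i].round(3))
        for y in np.arange(-.5,-.19,.04):
            s=q[(q[:,1]>=y)&(q[:,1]<y+.04)]; print("  %.2f:%s"%(y,s[:,0].min().round(3) if len(s) else '-'),end="")
        print()
a=cv2.imread("pics/top0.png")
cv2.imwrite("pics/crop2.png",cv2.resize(a[220:480,420:640],None,fx=2.3,fy=2.3))
E
```

```text
0.015 240 ymax [ 0.358 -0.297  0.015] xmin [ 0.278 -0.497  0.034] nearest [ 0.296 -0.344  0.035]
  -0.50:0.278  -0.46:0.279  -0.42:0.28  -0.38:0.296  -0.34:0.385  -0.30:0.358  -0.26:-  -0.22:-
0.04 3880 ymax [ 0.6   -0.298  0.064] xmin [ 0.277 -0.446  0.044] nearest [ 0.294 -0.339  0.072]
  -0.50:0.279  -0.46:0.277  -0.42:0.277  -0.38:0.294  -0.34:0.294  -0.30:0.596  -0.26:-  -0.22:-
0.1 129 ymax [ 0.6   -0.321  0.1  ] xmin [ 0.322 -0.367  0.114] nearest [ 0.322 -0.365  0.137]
  -0.50:0.529  -0.46:0.508  -0.42:0.505  -0.38:0.322  -0.34:0.598  -0.30:-  -0.26:-  -0.22:-
0.2 239 ymax [ 0.448 -0.362  0.303] xmin [ 0.271 -0.637  0.299] nearest [ 0.323 -0.364  0.314]
  -0.50:-  -0.46:-  -0.42:0.498  -0.38:0.322  -0.34:-  -0.30:-  -0.26:-  -0.22:-
0.35 2386 ymax [ 0.352 -0.347  0.398] xmin [ 0.304 -0.396  0.397] nearest [ 0.304 -0.348  0.395]
  -0.50:-  -0.46:-  -0.42:0.304  -0.38:0.304  -0.34:-  -0.30:-  -0.26:-  -0.22:-
0.5 11267 ymax [ 0.421 -0.346  0.593] xmin [ 0.302 -0.484  0.508] nearest [ 0.304 -0.349  0.514]
  -0.50:0.302  -0.46:0.302  -0.42:0.303  -0.38:0.302  -0.34:-  -0.30:-  -0.26:-  -0.22:-
```

View pics/crop2.png

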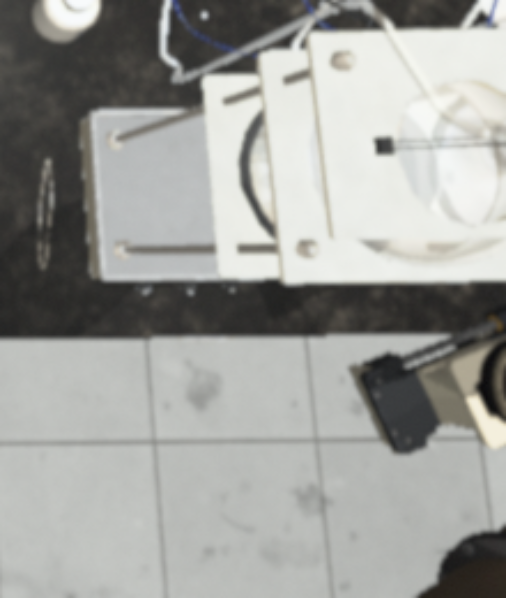

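Crop2 shows the glassware stand, with its nearest corner at world (0.30,-0.34), and the gripper at lower right just in front of it. I'll move inward first, with the fingers shut, then swing round inside that corner.

Emit:
{"api": "step_arm", "payload": {
  "moves": [0.004, -0.038, 0, 0, 0.008, -0.076, 0, 5, 0.012, -0.114, 0, 12, 0.016, -0.152, 0, 19, 0.019, -0.192, 0, 26],
  "fingers": 0,
  "grip_force": 10
}}

```text
clock: 0.52
position: [0.1652, -0.3982, 0.2258]
orientation: [-3.14, 0.001, -0.111]
force: [0.7, -0.1, 0.5]
grip_width: 0.0631
```

Emit:
{"api": "step_arm", "payload": {
  "moves": [0.018, -0.032, 0, 7, 0.036, -0.064, 0, 14, 0.054, -0.096, 0, 21, 0.071, -0.127, 0, 28, 0.098, -0.155, 0, 35]
}}

```text
clock: 0.93
position: [0.2649, -0.2678, 0.2259]
orientation: [-3.141, 0.002, -0.611]
force: [1.8, -0.9, -0.4]
grip_width: 0.0298
```

Emit:
{"api": "step_arm", "payload": {
  "moves": [0.003, -0.041, 0, 0, 0.006, -0.082, 0, 0, 0.008, -0.123, 0, -5, 0.011, -0.164, 0, -12, 0.014, -0.205, 0, -19]
}}

```text
clock: 1.35
position: [0.3946, -0.1061, 0.2262]
orientation: [-3.14, 0.002, -0.274]
force: [1.0, 0.2, 0.2]
grip_width: 0.0006
```

Emit:
{"api": "step_arm", "payload": {
  "moves": [-0.001, -0.041, 0.01, -4, -0.002, -0.081, 0.02, -8, -0.003, -0.121, 0.03, -12, -0.004, -0.162, 0.04, -16, -0.005, -0.202, 0.05, -18]
}}

```text
clock: 1.77
position: [0.444, 0.0901, 0.1764]
orientation: [-3.139, 0.001, 0.044]
force: [0.5, -1.0, -0.5]
grip_width: 0.0005
```

Emit:
{"api": "step_arm", "payload": {
  "moves": [0.008, -0.036, 0.015, 0, 0.015, -0.072, 0.03, 0, 0.022, -0.108, 0.045, 0, 0.029, -0.144, 0.065, 0, 0.037, -0.173, 0.09, 0]
}}

```text
clock: 2.18
position: [0.4734, 0.2681, 0.0865]
orientation: [-3.138, -0.0, 0.045]
force: [1.2, 0.8, 0.8]
grip_width: 0.0007
```

Emit:
{"api": "step_arm", "payload": {
  "moves": [0, 0, 0, 0]
}}

```text
clock: 2.27
position: [0.4713, 0.2736, 0.0824]
orientation: [-3.136, 0.004, 0.051]
force: [-0.1, 0.3, 0.5]
grip_width: 0.0004
```

```bash
python3 - <<'E'
from h import *
a,d=grab("top","t1");b,e=grab("side","s1"); s=manip.state(); print(s["position"],s["force"])
p=s["position"]
print(pix("top",p),pix("side",p))
for k in([.4733,.2642,.044],): print(pix("side",k))
o=np.zeros((600,800,3),np.uint8); A=cv2.resize(a[190:310,205:305],None,fx=4,fy=4); B=cv2.resize(b[120:260,250:400],None,fx=2.6,fy=2.6)
o[:480,:400]=A; o[:364,405:795]=B; cv2.imwrite("pics/c3.png",o[:,:,::-1])
E
```

```text
[0.47209607 0.26945969 0.08503249] [-0.83671689 -0.75184132 -0.54925355]
(np.float64(230.97944557983857), np.float64(276.27659362526293)) (np.float64(284.0441660765261), np.float64(191.52858850637355))
(np.float64(284.6767667213944), np.float64(205.75350216657682))
```

View pics/c3.png

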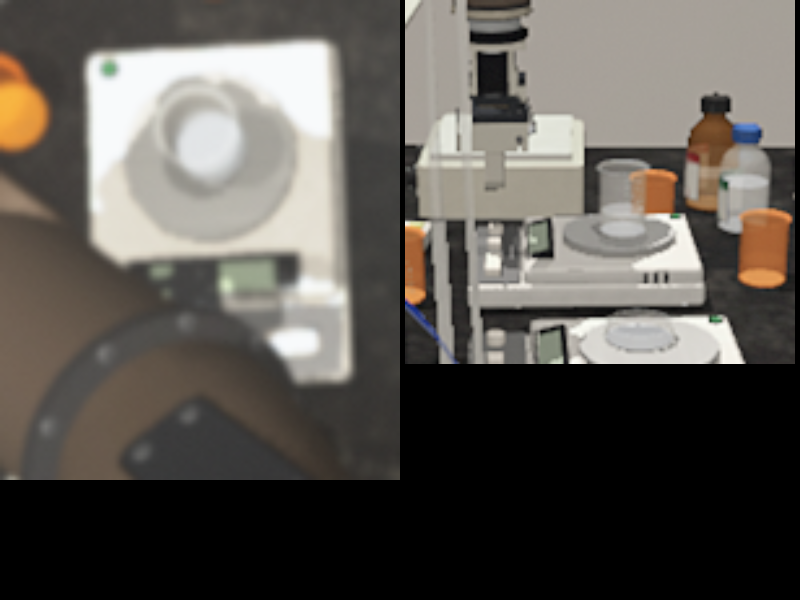

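The side view shows the shut fingertips at about (284,191), straight above the key row and clear of everything. The TCP is about 5 mm too far in y, so I'll correct that while going down.

Emit:
{"api": "step_arm", "payload": {
  "moves": [0.001, 0.005, 0.015, 0, 0.001, 0.005, 0.03, 0, 0.001, 0.005, 0.03, 0, 0.001, 0.005, 0.03, 0]
}}

```text
clock: 2.7
position: [0.4733, 0.263, 0.0554]
orientation: [-3.139, 0.003, 0.046]
force: [-0.1, 0.2, -0.4]
grip_width: 0.0005
```

```bash
python3 -c "
from h import *
s=manip.state(); print(s['position'],s['orientation'],s['force'])"
```

```text
[0.47328263 0.26297579 0.05536008] [-3.13940981e+00  2.96638164e-03  4.63198249e-02] [-0.05648603  0.18041867 -0.44947507]
```

Now down in small steps: 11 mm to touch, about 13 mm here.

Emit:
{"api": "step_arm", "payload": {
  "moves": [0, 0, 0.006, 0, 0, 0, 0.01, 0, 0, 0, 0.012, 0, 0, 0, 0.013, 0, 0, 0, 0.013, 0]
}}

```text
clock: 3.12
position: [0.4736, 0.2628, 0.0425]
orientation: [-3.14, 0.002, 0.046]
force: [0.9, -2.1, 2.4]
grip_width: 0.0002
```

Emit:
{"api": "step_arm", "payload": {
  "moves": [0, 0, 0.002, 0, 0, 0, 0.004, 0, 0, 0, 0.004, 0, 0, 0, 0.004, 0]
}}

```text
clock: 3.45
position: [0.4736, 0.2629, 0.0386]
orientation: [-3.14, 0.002, 0.046]
force: [-0.5, -1.5, 4.8]
grip_width: 0.0005
```

Emit:
{"api": "step_arm", "payload": {
  "moves": [0, 0, 0.001, 0, 0, 0, 0.001, 0, 0, 0, 0.001, 0]
}}

```text
clock: 3.7
position: [0.4737, 0.2628, 0.0378]
orientation: [-3.14, 0.002, 0.046]
force: [-1.3, -2.2, 5.9]
grip_width: 0.0005
```

```bash
python3 -c "
from h import *
s=manip.state(); print(s['position'],s['force'])
b,e=grab('side','s2'); b=b[150:250,260:360]
cv2.imwrite('pics/c4.png',cv2.resize(b,None,fx=6,fy=6)[:,:,::-1])"
```

```text
[0.47367344 0.26282632 0.03780442] [-1.26947075 -2.23075024  5.92895382]
```

View pics/c4.png

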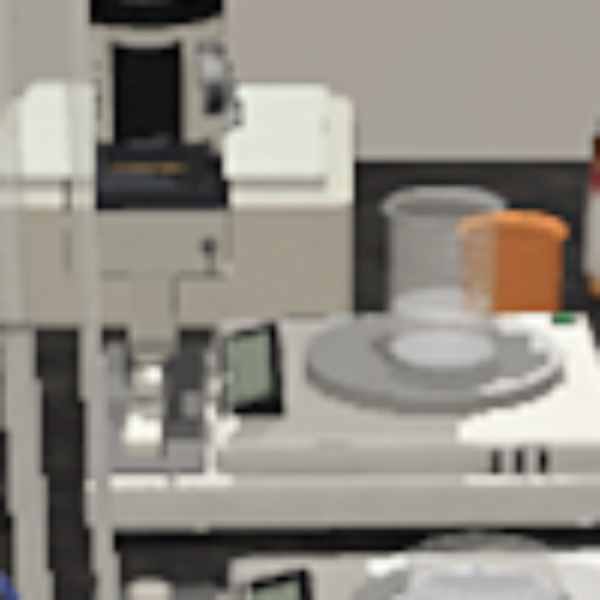

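The fingers are on the round key at (285,207), and the square and bar keys in front are clear and up. At 6.2 mm travel the force is 5.9 N, which matches the spring. Next, lift and cross over to the bar key.

Emit:
{"api": "step_arm", "payload": {
  "moves": [0, 0, -0.015, 0, 0, 0, -0.035, 0, 0, 0, -0.035, 0, 0, 0, -0.035, 0]
}}

```text
clock: 4.08
position: [0.4742, 0.2634, 0.0735]
orientation: [-3.139, 0.001, 0.046]
force: [-0.1, 0.3, -0.8]
grip_width: 0.0005
```

Emit:
{"api": "step_arm", "payload": {
  "moves": [0, 0.03, 0, 0, -0.001, 0.06, 0, 0, -0.001, 0.09, 0, 0, -0.001, 0.109, 0, 0, -0.001, 0.109, 0, 0]
}}

```text
clock: 4.5
position: [0.4777, 0.1489, 0.0717]
orientation: [3.141, 0.003, 0.041]
force: [-1.1, 0.4, 0.6]
grip_width: 0.0006
```

Emit:
{"api": "step_arm", "payload": {
  "moves": [0, 0, 0, 0, 0, 0, 0, 0]
}}

```text
clock: 4.67
position: [0.4773, 0.1484, 0.071]
orientation: [3.14, 0.005, 0.04]
force: [0.1, -0.4, -0.2]
grip_width: 0.0006
```

Emit:
{"api": "step_arm", "payload": {
  "moves": [0, -0.004, 0.01, 0, 0, -0.004, 0.02, 0, 0, -0.004, 0.025, 0, 0, -0.004, 0.025, 0, 0, -0.004, 0.025, 0]
}}

```text
clock: 5.08
position: [0.4764, 0.1529, 0.0453]
orientation: [3.14, 0.006, 0.041]
force: [-0.8, 0.3, 0.5]
grip_width: 0.0006
```

Emit:
{"api": "step_arm", "payload": {
  "moves": [0, 0, 0.002, 0, 0, 0, 0.004, 0, 0, 0, 0.006, 0, 0, 0, 0.007, 0, 0, 0, 0.007, 0]
}}

```text
clock: 5.5
position: [0.4767, 0.1532, 0.0385]
orientation: [3.141, 0.005, 0.041]
force: [-0.4, 0.4, 5.8]
grip_width: 0.0006
```

Emit:
{"api": "step_arm", "payload": {
  "moves": [0, 0, 0.001, 0, 0, 0, 0.001, 0, 0, 0, 0.001, 0]
}}

```text
clock: 5.75
position: [0.4767, 0.1532, 0.0377]
orientation: [3.141, 0.005, 0.041]
force: [-0.7, 0.4, 6.3]
grip_width: 0.0007
```

Emit:
{"api": "step_arm", "payload": {
  "moves": [0, 0, -0.015, 0, 0, 0, -0.04, 0, 0, 0, -0.08, 0, -0.02, 0, -0.11, 0, -0.04, 0, -0.13, 0]
}}

```text
clock: 6.17
position: [0.4383, 0.1522, 0.1705]
orientation: [-3.141, 0.002, 0.04]
force: [-0.2, 0.7, 0.7]
grip_width: 0.0004
```

Emit:
{"api": "step_arm", "payload": {
  "moves": [-0.03, 0.03, 0, 0, -0.05, 0.07, 0, 0, -0.06, 0.11, 0, 0, -0.06, 0.15, 0, 0, -0.06, 0.15, 0, 0]
}}

```text
clock: 6.58
position: [0.3829, -0.0075, 0.1703]
orientation: [3.139, 0.004, 0.032]
force: [-0.1, -1.2, -0.5]
grip_width: 0.0006
```

```bash
python3 -c "
from h import *
s=manip.state(); print(s['clock'],s['position'],s['force'])
b,e=grab('side','s3'); a,d=grab('top','t3')
o=np.zeros((600,800,3),np.uint8); o[:480,:440]=cv2.resize(a[190:310,200:310],None,fx=4,fy=4); o[:345,445:790]=cv2.resize(b[150:265,260:375],None,fx=3,fy=3)
cv2.imwrite('pics/c5.png',o[:,:,::-1])
z=cv2.imread('pics/top0.png').astype(int); D=np.abs(z-a[:,:,::-1]).max(2)
for n,(u0,u1,v0,v1) in dict(timer=(200,236,302,332),jar=(430,468,205,240),tweez=(430,448,285,340),dish=(340,385,205,245)).items(): print(n,D[v0:v1,u0:u1].max())"
```

```text
6.5833 [ 0.38286226 -0.00753467  0.1702994 ] [-0.11590841 -1.1718633  -0.51291801]
timer 4
jar 21
tweez 41
dish 66
```

View pics/c5.png

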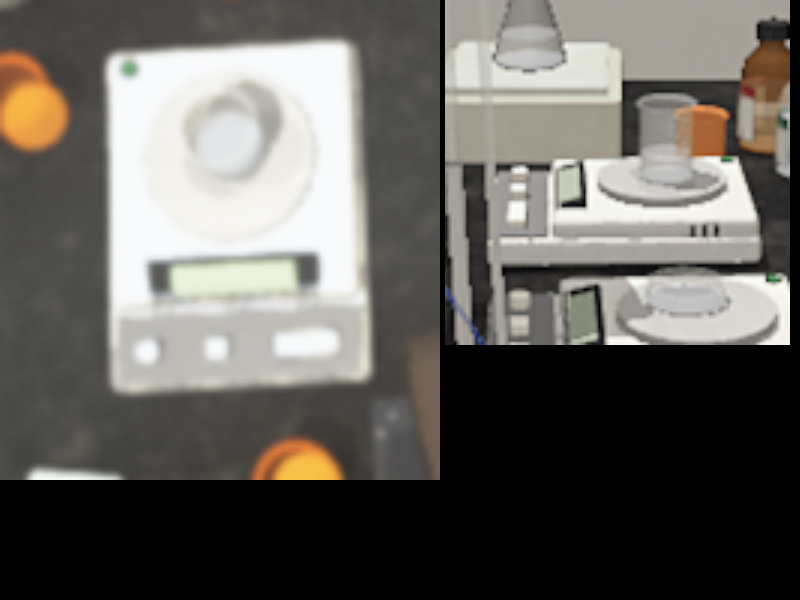

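All three keys of the beaker balance are up again, at crop (147,350), (217,347) and (307,343). Beaker and dish stand as before. The remaining top-view differences look like the arm's shadow. Handing in.

```bash
python3 -c "
from station import manip
print(manip.job_done())"
```

```text
the job is handed in; nothing more can be done
None
```

I pressed and released the round key, then the bar key, of the left (+y) balance, the one with the beaker, and handed the job in at about 6.7 s. No verdict is reported.

- **Presses:** with the fingers shut, the round key went down about 6.2 mm at 5.9 N and the bar key about 6.3 mm at 6.3 N. Both forces match the springs and are well below 20 N. The gripper then drew back about 17 cm above the worktop, clear of everything.
- **Last pictures:** the beaker balance's three keys were up, and the beaker and dish stood upright where they had been. The timer area matched the start picture (pixel difference 4).
- **Less certain:** the top view differed from the start picture at the jar (21), tweezers (41) and dish (66). I put this down to the arm's shadow, because the arm never came near the jar or tweezers. Only the dish was checked again in the side view, and none of the three was re-measured.

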